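# Set the stacked gingerbread out on its icing boards

## Task

Take the two stacks of gingerbread apart and set each of the five pieces out for icing: each lies flat, glaze up, in the middle of the cake board whose rim has the colour of its glaze. Set the pieces down rather than dropping them, never turn one over, and leave all five lying free.

Things in the scene. Friction and masses are not known exactly. Their poses are not given: they have to be found in the camera images.
- bar_yellow: Gingerbread bar with round ends, 116 x 46 x 20 mm, brown, both ends glazed yellow. It lies flat on the steel table as the bottom of one of two stacks, one heart lying on its middle. Origin: centre of its underside; x along its length, y across its 46 mm width, z up out of the glazed top.
- bar_blue: Gingerbread bar with round ends, 116 x 46 x 20 mm, brown, both ends glazed blue. It lies flat on the steel table as the bottom of one of two stacks, one heart lying on its middle. Origin: centre of its underside; x along its length, y across its 46 mm width, z up out of the glazed top.
- heart_pink: Brown gingerbread heart, pink glazed top: 62 mm across the lobes (y), 57 mm tip to lobes (x), 20 mm thick. Lies flat at any turn on the middle of either bar, underside 20 mm above the table. Origin: underside, 34 mm from the tip; tip to -x, lobes to +x, widest (for gripping across y) 5 mm from the origin towards +x; z up. The white round lies on it.
- heart_green: Brown gingerbread heart, green glazed top: 62 mm across the lobes (y), 57 mm tip to lobes (x), 20 mm thick. Lies flat at any turn on the middle of either bar, underside 20 mm above the table. Origin: underside, 34 mm from the tip; tip to -x, lobes to +x, widest (for gripping across y) 5 mm from the origin towards +x; z up.
- round_white: Small round gingerbread, 36 mm diameter, 20 mm thick, brown with a white glazed top. It lies flat on the pink heart, as the third layer, its underside 40 mm above the table. Origin: centre of its underside, z up.
- board_pink: Round cake board, 124 mm diameter, 5 mm thick, fixed flat on the table: pink with a plain pale grey middle of 88 mm diameter, so that a broad pink rim shows. Bare at the start. Origin: centre of its underside; its top is 5 mm above the table, z up.
- board_green: Round cake board, 124 mm diameter, 5 mm thick, fixed flat on the table: green with a plain pale grey middle of 88 mm diameter, so that a broad green rim shows. Bare at the start. Origin: centre of its underside; its top is 5 mm above the table, z up.
- board_yellow: Round cake board, 124 mm diameter, 5 mm thick, fixed flat on the table: yellow with a plain pale grey middle of 88 mm diameter, so that a broad yellow rim shows. Bare at the start. Origin: centre of its underside; its top is 5 mm above the table, z up.
- board_blue: Round cake board, 124 mm diameter, 5 mm thick, fixed flat on the table: blue with a plain pale grey middle of 88 mm diameter, so that a broad blue rim shows. Bare at the start. Origin: centre of its underside; its top is 5 mm above the table, z up.
- board_white: Round cake board, 124 mm diameter, 5 mm thick, fixed flat on the table: white with a plain pale grey middle of 88 mm diameter, so that a broad white rim shows. Bare at the start. Origin: centre of its underside; its top is 5 mm above the table, z up.
Mind the look-alikes: they are no part of the job. What is shaped like the bar_yellow but green or red is not meant.

How it is judged:
At the end, for the whole second after the job is handed in: Each gingerbread lies on the board of its own glaze colour: centre within 15 mm of the board's centre, underside within 3 mm of the board's top, level within 0.1 rad with the glaze up, at rest and not touched by the fingers (horizontal distance between bar_yellow and board_yellow below 0.015 m and z of bar_yellow in the frame of board_yellow between 0.002 and 0.008 m and angle between each of bar_yellow, bar_blue, heart_pink, heart_green, round_white's own z axis and vertical below 0.1 rad and linear speed of each of bar_yellow, bar_blue, heart_pink, heart_green, round_white below 0.02 m/s and contact force between each of bar_yellow, bar_blue, heart_pink, heart_green, round_white and the fingers below 0.05 N and horizontal distance between bar_blue and board_blue below 0.015 m and z of bar_blue in the frame of board_blue between 0.002 and 0.008 m and horizontal distance between heart_pink and board_pink below 0.015 m and z of heart_pink in the frame of board_pink between 0.002 and 0.008 m and horizontal distance between heart_green and board_green below 0.015 m and z of heart_green in the frame of board_green between 0.002 and 0.008 m and horizontal distance between round_white and board_white below 0.015 m and z of round_white in the frame of board_white between 0.002 and 0.008 m).
It fails at once if a gingerbread is dropped (falls free, touching nothing, faster than 0.6 m/s: a drop of about 18 mm) ((linear speed of bar_yellow above 0.6 m/s and contact force between bar_yellow and anything else below 0.005 N) or (linear speed of bar_blue above 0.6 m/s and contact force between bar_blue and anything else below 0.005 N) or (linear speed of heart_pink above 0.6 m/s and contact force between heart_pink and anything else below 0.005 N) or (linear speed of heart_green above 0.6 m/s and contact force between heart_green and anything else below 0.005 N) or (linear speed of round_white above 0.6 m/s and contact force between round_white and anything else below 0.005 N)).
It fails at once if a gingerbread is turned over or stood on edge (tilted more than 1 rad) (angle between any of bar_yellow, bar_blue, heart_pink, heart_green, round_white's own z axis and vertical above 1 rad).
It also fails if it takes over 120 s, if anything falls off the work surface, if the arm or the gripper's body presses on something with over 40 N, if the wrist force passes 120 N, or if a joint passes its speed limit or range.

## Robot

A 7-joint arm with a two-finger parallel gripper is mounted at the origin on the work surface. World frame = base frame: x ahead of the robot, y to its left, z up, the work surface at z = 0. Lengths are in m, angles in rad, forces in N, time in s.
With the tool pointing down it reaches from about 0.4 to 0.85 m from the base axis. Payload 10.4 kg.
Tool frame: the origin (TCP) lies midway between the tips of the shut fingers; the grasp point (between the pads) lies r.grip_point_offset behind it (r.grip_point_offset is the distance from the TCP to the grasp point, in m); z points along the fingers, y is the line along which they close (so a half turn about z gives the same grasp; the last joint's range is limited). The gripper opens to 85 mm and grips with 20 to 120 N. Pads are 22 mm wide; open, the fingers measure 114 mm over their backs; the gripper's body (76 mm by 85 mm) begins 54 mm behind the grasp point. The pads swing forward as they close: fully open they stand 13 mm farther back than shut.
Start: joints at [-1.321, 0.332, -0.065, 1.46, 0.022, 1.35, -0.088], TCP at [0.168, 0.602, 0.231] pointing down, gripper open.
Joint ranges: [-2.6, 2.6], [-0.5, 2.12], [-1.47, 1.34], [0.16, 2.42], [-1.27, 4.41], [0.06, 2.06], [-2.6, 2.6]. Speed limits (rad/s): [2.22, 2.22, 2.79, 2.79, 3.14, 3.14, 3.14].

## Interface

Orientations are given as [roll, pitch, yaw] about the fixed x, y, z axes, in that order (R = Rz(yaw) Ry(pitch) Rx(roll)).
In Python, from station import r gives the robot as it stands. The module is installed in compiled form; this text tells all that it offers.
- The arm moves only by the tool servo_tool, never from a script. Its arguments are lists of equal length, an entry for each row: "linear": the shift along the tool's x, y, z in cm, a list of three; "dr": the turn, a rotation vector about the tool's x, y, z in degrees, a list of three; "claw": the opening, from -1 (shut) to 1 (fully open). A call has 1 to 5 rows; each row is the pose to reach, as a shift and turn from the pose commanded when the call began, along the tool's axes at that moment; what a row does not reach only later rows make up. A row lasts 1/10 s, in which the tool goes at most 50 mm and 8.59 degrees, less where a joint would pass 70% of its speed; a pose out of reach is approached as far as the arm can. A call with a gripper value outside its range is refused whole. The fingers move at their own pace and stop on an object; "grip_force" is the grip in N (left out, the last holds). Time passes only in rows, so rows that repeat a pose let the fingers close. It gives the time, the measured TCP pose, the force, the opening and the grip force at its end, in the units of the state.
- r.state(): the state, without advancing time (a new reading comes with each control period).
- r.read_camera(name): name is "side" or "top"; returns (picture, depth): 384x512x3 uint8, red, green, blue; 384x512 float32, m along the optical axis (not along the pixel's ray), 0 where there is no reading.
- r.camera_model(name): a dict with "K" (3x3 intrinsics, pixels), "R" (3x3) and "t" (3): a world point X has camera coordinates R X + t. Camera axes: x right, y down, z forward; pixel columns grow to the right and rows downward; lengths in m; the calibration is good to about 2 mm. A picture is of the moment at which its call begins. camera_model takes no time and is no camera call.
- r.sign_off(): hands the job in; it is judged then, once.
The state is a dict: "t": time; "joint_pos": joint angles; "qvel": joint speeds; "effort": joint torques, N m; "tool_pos": TCP position; "eef_rot": TCP orientation; "force": force on the tool from outside, world axes, zero at the start; "moment": the same for the moment, N m; "width": finger opening in m; "grasp_force": force on a finger pad.
Only numpy, scipy, OpenCV 4.12 (cv2) and the standard library are available. Lean on these libraries where they do the work, as an engineer would, in place of code of your own. Each camera call takes 0.05 s, during which the arm holds its last target. There are 200 camera calls.

## Working session

There is one attempt and no reset: what is moved stays moved. The work goes in short steps, Python scripts to look and compute and a tool call to move; the robot and the scene stay as the last step left them, time stands still between calls to the robot, and variables do not carry over. Pictures are saved under pics/ and viewed, at most 14 in all, crops included, and the job is handed in when it is done.

Besides the shell and the picture viewer there is one more tool, called after "Request:" as name(argument=value, ...), one argument or row to a line, values as JSON. servo_tool: Moves the arm, as the interface text tells. Its arguments: {"type":"object","properties":{"linear":{"type":"array"},"dr":{"type":"array"},"claw":{"type":"array"},"grip_force":{"type":"number"}},"required":["linear","dr","claw"]}

```bash
mkdir -p pics; python3 - <<'E'
from station import r
import cv2,numpy as np
print(r.state(), r.grip_point_offset)
for n in ("top","side"):
    p,d=r.read_camera(n); cv2.imwrite(f"pics/{n}0.png",p[:,:,::-1]); np.save(f"{n}0.npy",d)
    print(n,r.camera_model(n))
E
```

```text
{'t': 0.0, 'joint_pos': array([-1.32058668,  0.3328637 , -0.06470562,  1.46094995,  0.02158712,
        1.34988126, -0.08850001]), 'qvel': array([-0.00049575, -0.00250574, -0.0003147 , -0.000602  , -0.00035668,
       -0.00034533,  0.00165844]), 'effort': array([-2.01413379e-03, -6.25456738e+01,  4.78247472e-02, -3.91601408e+01,
        1.60749361e-02,  9.98241798e-03, -1.69779429e-05]), 'tool_pos': array([0.16829579, 0.6015268 , 0.23051692]), 'eef_rot': array([-3.14018625e+00,  5.08076306e-05,  2.86880668e+00]), 'force': array([ 0.02771182,  0.47038366, -0.45906624]), 'moment': array([ 0.00417808, -0.00197899,  0.02195772]), 'grasp_force': 0.0, 'width': 0.08563361554094309} 0.0187
top {'K': array([[485.1140797 ,   0.        , 256.75769415],
       [  0.        , 485.1140797 , 187.37441658],
       [  0.        ,   0.        ,   1.        ]]), 'R': array([[-0.01029276, -0.99977841,  0.01836284],
       [-0.99422051,  0.00826958, -0.10703825],
       [ 0.10686268, -0.01935843, -0.99408532]]), 't': array([-0.03147839,  0.49969058,  1.38389093])}
side {'K': array([[484.26742846,   0.        , 252.7088965 ],
       [  0.        , 484.26742846, 192.57687386],
       [  0.        ,   0.        ,   1.        ]]), 'R': array([[ 0.97289204, -0.23006415,  0.02348548],
       [-0.0978953 , -0.50171549, -0.85947547],
       [ 0.20951753,  0.83387772, -0.5106372 ]]), 't': array([-0.47842394,  0.10279903,  1.34777643])}
```

View pics/top0.png

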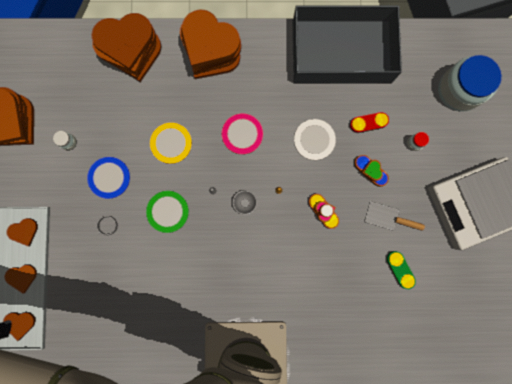

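View pics/side0.png

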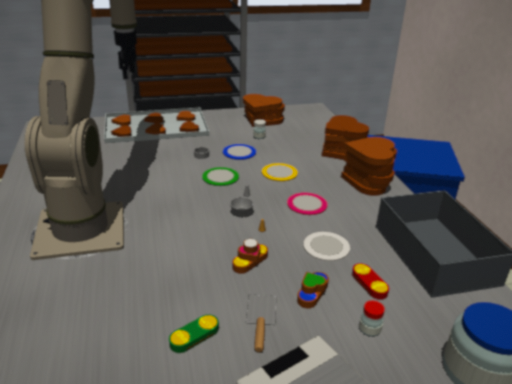

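The top view shows the bases of both stacks. The yellow bar with pink heart and white round is at about (324,211), and the blue bar with green heart is at (371,170).

Candidates for the yellow bar:
- The bar at (324,211), brown in the middle with a stack on it.
- The red bar with yellow ends at (369,122), a look-alike.
- The green bar with yellow ends at (401,269), a look-alike.

I choose (324,211). The only blue-ended bar is at (371,170). The heart shapes on the tray and in the piles are unglazed.

```bash
cat > h.py <<'E'
from station import r
import cv2,numpy as np
def cast(n,px,z):
    m=r.camera_model(n);px=np.asarray(px,float).reshape(-1,2)
    d=np.c_[px,np.ones(len(px))]@np.linalg.inv(m["K"]).T@m["R"]
    c=-m["R"].T@m["t"]
    return c+d*((z-c[2])/d[:,2])[:,None]
def proj(n,X):
    m=r.camera_model(n);q=m["K"]@(m["R"]@np.asarray(X,float)+m["t"]);return q[:2]/q[2]
def blob(hsv,lo,hi,c,rad):
    m=cv2.inRange(hsv,np.array(lo),np.array(hi));k=np.zeros_like(m);cv2.circle(k,tuple(int(v) for v in c),rad,255,-1)
    return m&k
def circ(P):
    A=np.c_[2*P[:,:2],np.ones(len(P))];s=np.linalg.lstsq(A,(P[:,:2]**2).sum(1),rcond=None)[0]
    return s[:2],np.sqrt(s[2]+s[0]**2+s[1]**2)
def tool(): # move from current pose to world goal, in tool cm/deg
    s=r.state();return s
def go(x,y,z,yaw=None):
    from scipy.spatial.transform import Rotation as Ro
    s=r.state();R0=Ro.from_euler('xyz',s["eef_rot"]);d=R0.inv().apply(np.array([x,y,z])-s["tool_pos"])*100
    y0=s["eef_rot"][2];yaw=y0 if yaw is None else y0+(yaw-y0+np.pi/2)%np.pi-np.pi/2
    dr=(R0.inv()*Ro.from_euler('xyz',[np.pi,0,yaw])).as_rotvec(degrees=True)
    print("lin cm",d.round(2),"dr",dr.round(2),"yaw",yaw)
E
python3 - <<'E'
from h import *
p=cv2.imread("pics/top0.png");hsv=cv2.cvtColor(p,cv2.COLOR_BGR2HSV)
R={"pink":((242,133),(160,80,60),(179,255,255)),"green":((167,211),(45,100,40),(75,255,255)),"yellow":((170,143),(18,120,80),(32,255,255)),"blue":((108,177),(105,120,50),(130,255,255)),"white":((315,139),(0,0,200),(179,60,255))}
for k,(c,lo,hi) in R.items():
    m=blob(hsv,lo,hi,c,30)
    cs=max(cv2.findContours(m,cv2.RETR_EXTERNAL,cv2.CHAIN_APPROX_NONE)[0],key=cv2.contourArea)
    print(k,m.sum()//255,*[np.round(v,4) for v in circ(cast("top",cs,.005))])
for n,b in(("top",(295,145,115,100)),("side",(215,225,130,95))):
    q=cv2.imread(f"pics/{n}0.png");x,y,w,h=b
    cv2.imwrite(f"pics/crop_{n}.png",cv2.resize(q[y:y+h,x:x+w],None,fx=5 if n=="top" else 5,fy=5,interpolation=cv2.INTER_CUBIC))
E
```

```text
pink 734 [0.6648 0.006 ] 0.062
green 687 [0.4335 0.2276] 0.0608
yellow 727 [0.6378 0.2191] 0.0615
blue 661 [0.5356 0.4007] 0.0608
white 641 [ 0.6462 -0.2111] 0.0596
```

View pics/crop_top.png

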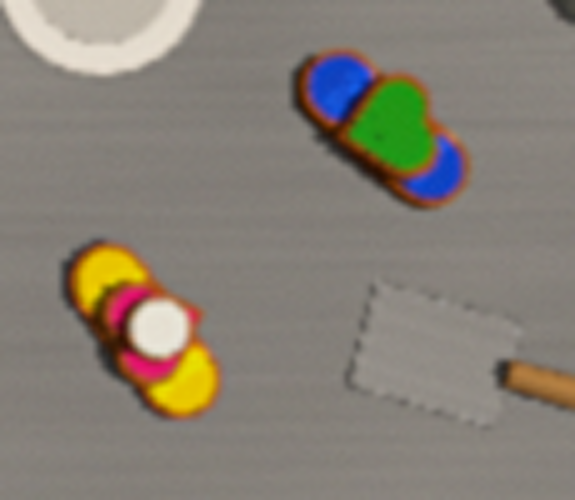

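View pics/crop_side.png

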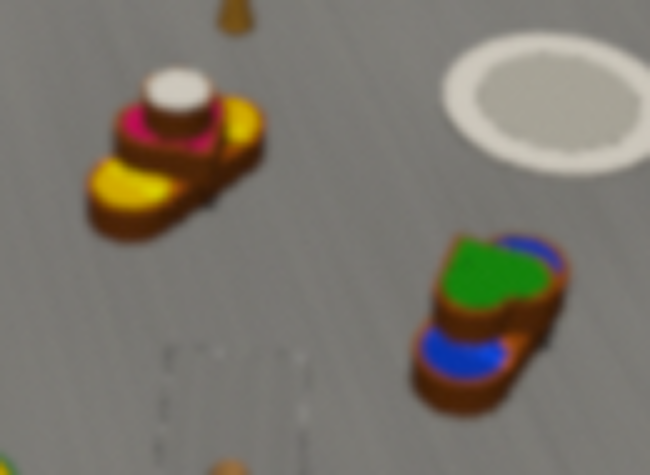

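The crops confirm the choice. On the yellow-ended brown bar lie the pink heart and the white round (crop (158,327)). On the blue-ended bar lies the green heart, its tip to the left in the top view (+y).

```bash
cat >> h.py <<'E'
C={"pink":((160,100,60),(179,255,255)),"green":((45,100,40),(75,255,255)),"yellow":((18,150,90),(32,255,255)),"blue":((105,120,50),(130,255,255)),"white":((0,0,170),(179,60,255))}
def pts(n,p,k,X,z,rad):
    m=blob(cv2.cvtColor(p,cv2.COLOR_BGR2HSV),*C[k],proj(n,X),rad)
    return cast(n,np.argwhere(m)[:,::-1],z)[:,:2],m
def heart(P): # axis: centroid->tip
    c=P.mean(0);h=cv2.convexHull(P.astype(np.float32))[:,0].astype(float)
    tip=h[np.argmax(np.linalg.norm(h-c,axis=1))];a=(c-tip)/np.linalg.norm(c-tip);b=np.array([-a[1],a[0]])
    u=(P-c)@a;v=(P-c)@b
    mid=c+a*(u.max()+u.min())/2+b*(v.max()+v.min())/2
    return dict(c=c.round(4),mid=mid.round(4),len=np.ptp(u).round(4),wid=np.ptp(v).round(4),origin=(mid+a*.0055).round(4),widest=(mid+a*.0105).round(4),yaw=round(float(np.arctan2(a[1],a[0])),3))
def bar(P):
    (c,wh,an)=cv2.minAreaRect(P.astype(np.float32));b=cv2.boxPoints((c,wh,an))
    e=[b[1]-b[0],b[2]-b[1]];e=max(e,key=np.linalg.norm);return dict(c=np.round(c,4),size=np.round(wh,4),yaw=round(float(np.arctan2(e[1],e[0])),3))
E
python3 - <<'E'
from h import *
g=cast("top",(371,170),.04)[0];w=cast("top",(326.6,210.4),.06)[0]
for n in("top","side"):
    p=cv2.imread(f"pics/{n}0.png")
    P,_=pts(n,p,"green",g,.04,20);print(n,"green",len(P),heart(P))
    P,_=pts(n,p,"white",w,.06,10);print(n,"white",len(P),P.mean(0).round(4),np.ptp(P,axis=0))
    P,_=pts(n,p,"pink",w-[0,0,.02],.04,20);print(n,"pink",len(P),bar(P))
    P,_=pts(n,p,"yellow",w-[0,0,.04],.02,25);print(n,"yellow",bar(P))
    P,_=pts(n,p,"blue",g-[0,0,.02],.02,25);print(n,"blue",bar(P))
from h import go
go(*w[:2],.15,None)
E
```

```text
top green 180 {'c': array([ 0.5461, -0.3755]), 'mid': array([ 0.545 , -0.3728]), 'len': np.float64(0.0451), 'wid': np.float64(0.0481), 'origin': array([ 0.5462, -0.3781]), 'widest': array([ 0.5473, -0.383 ]), 'yaw': -1.342}
top white 98 [ 0.4293 -0.232 ] [0.02843215 0.02871163]
top pink 72 {'c': array([ 0.4276, -0.2265]), 'size': array([0.0451, 0.0449]), 'yaw': 1.141}
top yellow {'c': array([ 0.4302, -0.2307]), 'size': array([0.1101, 0.0423]), 'yaw': 0.633}
top blue {'c': array([ 0.5496, -0.3756]), 'size': array([0.106 , 0.0362]), 'yaw': 0.797}
side green 187 {'c': array([ 0.5468, -0.3741]), 'mid': array([ 0.5451, -0.3732]), 'len': np.float64(0.0497), 'wid': np.float64(0.0437), 'origin': array([ 0.55  , -0.3708]), 'widest': array([ 0.5545, -0.3686]), 'yaw': 0.456}
side white 68 [ 0.4296 -0.2296] [0.02889412 0.0270239 ]
side pink 48 {'c': array([ 0.4259, -0.2349]), 'size': array([0.033 , 0.0459]), 'yaw': -0.21}
side yellow {'c': array([ 0.4296, -0.2302]), 'size': array([0.1131, 0.0424]), 'yaw': 0.621}
side blue {'c': array([ 0.5482, -0.3728]), 'size': array([0.1068, 0.0357]), 'yaw': 0.872}
lin cm [-47.54 -73.33   8.15] dr [-0.07  0.   -0.  ] yaw 2.868867879255113
```

Request:
servo_tool(
  linear=[
    [-23,-12,0],
    [-23,-12,0],
    [-23,-12,0],
    [-23,-12,0],
    [-23,-12,0],
  ],
  dr=[
    [0,0,0],
    [0,0,0],
    [0,0,0],
    [0,0,0],
    [0,0,0],
  ],
  claw=[1,1,1,1,1],
  grip_force=40,
)

```text
t: 0.6
tool_pos: [0.3518, 0.4291, 0.2311]
eef_rot: [-3.141, -0.0, 2.869]
force: [0.2, 0.8, 0.9]
width: 0.0855
grasp_force: 0.0
```

Request:
servo_tool(
  linear=[
    [-23,-12,0],
    [-23,-12,0],
    [-23,-12,0],
    [-23,-12,0],
    [-23,-12,0],
  ],
  dr=[
    [0,0,0],
    [0,0,0],
    [0,0,0],
    [0,0,0],
    [0,0,0],
  ],
  claw=[1,1,1,1,1],
)

```text
t: 1.1
tool_pos: [0.534, 0.2581, 0.2312]
eef_rot: [-3.142, -0.0, 2.869]
force: [1.1, 0.9, 0.4]
width: 0.085
grasp_force: 0.0
```

Request:
servo_tool(
  linear=[
    [-1,-24,4],
    [-1,-24,4],
    [-1,-24,4],
    [-1,-24,4],
    [-1,-24,4],
  ],
  dr=[
    [0,0,40],
    [0,0,40],
    [0,0,40],
    [0,0,40],
    [0,0,40],
  ],
  claw=[1,1,1,1,1],
)

```text
t: 1.6
tool_pos: [0.4768, 0.0235, 0.1907]
eef_rot: [-3.141, -0.0, 2.164]
force: [0.9, -1.0, -0.2]
width: 0.0855
grasp_force: 0.0
```

```bash
python3 - <<'E'
from h import *
s=r.state();print(s["t"],s["tool_pos"],s["eef_rot"],s["joint_pos"])
go(.4295,-.231,.12,1.1)
from scipy.ndimage import rotate
# heart symmetry check, crude: radial profile of hull per direction about centroid
g=cast("top",(371,170),.04)[0]
for n in("top","side"):
    p=cv2.imread(f"pics/{n}0.png");P,_=pts(n,p,"green",g,.04,20);c=P.mean(0)
    a=np.arctan2(*(P-c).T[::-1]);d=np.linalg.norm(P-c,axis=1)
    print(n,[(k*20-180,round(1000*d[(np.degrees(a)+180)//20==k].max(initial=0),0)) for k in range(18)])
E
```

```text
1.6 [0.47679129 0.02347763 0.19066233] [-3.14119397e+00 -4.52662586e-04  2.16364241e+00] [-0.57370195  0.01999322  0.4382158   1.91381199 -0.00931202  1.21024807
  0.46057327]
lin cm [-18.47 -18.14   7.07] dr [-3.000e-02 -1.000e-02  6.094e+01] yaw 1.1
top [(-180, np.float64(25.0)), (-160, np.float64(24.0)), (-140, np.float64(24.0)), (-120, np.float64(21.0)), (-100, np.float64(16.0)), (-80, np.float64(19.0)), (-60, np.float64(22.0)), (-40, np.float64(23.0)), (-20, np.float64(25.0)), (0, np.float64(24.0)), (20, np.float64(20.0)), (40, np.float64(19.0)), (60, np.float64(20.0)), (80, np.float64(25.0)), (100, np.float64(26.0)), (120, np.float64(20.0)), (140, np.float64(19.0)), (160, np.float64(21.0))]
side [(-180, np.float64(24.0)), (-160, np.float64(26.0)), (-140, np.float64(24.0)), (-120, np.float64(20.0)), (-100, np.float64(16.0)), (-80, np.float64(16.0)), (-60, np.float64(21.0)), (-40, np.float64(23.0)), (-20, np.float64(25.0)), (0, np.float64(24.0)), (20, np.float64(22.0)), (40, np.float64(20.0)), (60, np.float64(20.0)), (80, np.float64(24.0)), (100, np.float64(22.0)), (120, np.float64(19.0)), (140, np.float64(19.0)), (160, np.float64(21.0))]
```

Request:
servo_tool(
  linear=[
    [-17,-16.7,6.5],
    [-17,-16.7,6.5],
    [-17,-16.7,6.5],
    [-17,-16.7,6.5],
    [-17,-16.7,6.5],
  ],
  dr=[
    [0,0,42],
    [0,0,42],
    [0,0,42],
    [0,0,42],
    [0,0,42],
  ],
  claw=[1,1,1,1,1],
)

```text
t: 2.1
tool_pos: [0.4351, -0.2106, 0.1258]
eef_rot: [3.141, -0.0, 1.431]
force: [1.1, -0.1, -0.6]
width: 0.0851
grasp_force: 0.0
```

```bash
python3 - <<'E'
from h import *
go(.4295,-.231,.075,1.1)
E
```

```text
lin cm [-2.1  -0.28  5.08] dr [ 0.02 -0.02 18.98] yaw 1.1
```

Request:
servo_tool(
  linear=[
    [-2.1,-0.3,3],
    [-2.1,-0.3,3],
    [-2.1,-0.3,5],
    [-2.1,-0.3,5],
    [-2.1,-0.3,5],
  ],
  dr=[
    [0,0,8],
    [0,0,15],
    [0,0,19],
    [0,0,19],
    [0,0,19],
  ],
  claw=[1,1,1,1,1],
)

```text
t: 2.6
tool_pos: [0.43, -0.229, 0.0763]
eef_rot: [-3.141, 0.0, 1.108]
force: [0.2, -0.6, -1.0]
width: 0.0855
grasp_force: 0.0
```

Request:
servo_tool(
  linear=[
    [0,0,1.5],
    [0,0,3],
    [0,0,3],
    [0,0,3],
    [0,0,3],
  ],
  dr=[
    [0,0,0],
    [0,0,0],
    [0,0,0],
    [0,0,0],
    [0,0,0],
  ],
  claw=[1,1,0.5,0.3,0.1],
)

```text
t: 3.1
tool_pos: [0.431, -0.2293, 0.0473]
eef_rot: [3.14, -0.001, 1.107]
force: [-0.5, 0.5, 0.1]
width: 0.0473
grasp_force: 0.0
```

Request:
servo_tool(
  linear=[
    [0,0,0],
    [0,0,0],
    [0,0,0],
    [0,0,0],
    [0,0,0],
  ],
  dr=[
    [0,0,0],
    [0,0,0],
    [0,0,0],
    [0,0,0],
    [0,0,0],
  ],
  claw=[-0.1,-0.3,-0.6,-0.6,-0.6],
  grip_force=30,
)

```text
t: 3.6
tool_pos: [0.4308, -0.2292, 0.0472]
eef_rot: [3.141, -0.001, 1.106]
force: [-2.7, 1.5, 8.6]
width: 0.0345
grasp_force: 29.1
```

```bash
python3 - <<'E'
from h import *
s=r.state();print(s["tool_pos"],s["width"],s["grasp_force"],s["force"])
go(.6462,-.2111,.12)
p,_=r.read_camera("side");x,y=[int(v) for v in proj("side",s["tool_pos"])]
cv2.imwrite("pics/s1.png",cv2.resize(p[y-70:y+50,x-70:x+70,::-1],None,fx=4,fy=4))
E
```

```text
[ 0.43082465 -0.22917248  0.04719737] 0.03448066873025345 29.137204885482788 [-2.73390946  1.54473791  8.57578649]
lin cm [11.27 18.45 -7.26] dr [ 0.05 -0.04 -0.  ] yaw 1.1062479295804004
```

View pics/s1.png

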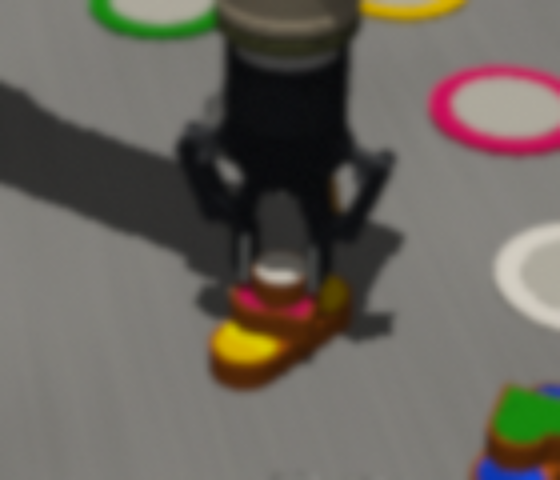

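The gripper holds the white round at crop (280,270), squarely between the fingers. I lift it and carry it to the white board.

Request:
servo_tool(
  linear=[
    [0,0,-1],
    [0,0,-3],
    [0,0,-6],
    [2,3.3,-7],
    [4,6.5,-7],
  ],
  dr=[
    [0,0,0],
    [0,0,0],
    [0,0,0],
    [0,0,0],
    [0,0,0],
  ],
  claw=[-0.6,-0.6,-0.6,-0.6,-0.6],
)

```text
t: 4.15
tool_pos: [0.5087, -0.2228, 0.1198]
eef_rot: [3.137, -0.003, 1.105]
force: [0.9, -0.8, -0.0]
width: 0.0342
grasp_force: 30.1
```

Request:
servo_tool(
  linear=[
    [2.2,3.6,0],
    [4.4,7.2,0],
    [6.3,10.5,0],
    [7.3,12,0],
    [7.3,12,0],
  ],
  dr=[
    [0,0,0],
    [0,0,0],
    [0,0,0],
    [0,0,0],
    [0,0,0],
  ],
  claw=[-0.6,-0.6,-0.6,-0.6,-0.6],
)

```text
t: 4.65
tool_pos: [0.6484, -0.2097, 0.1163]
eef_rot: [3.141, 0.001, 1.109]
force: [0.0, -0.2, 0.4]
width: 0.0346
grasp_force: 30.1
```

```bash
python3 - <<'E'
from h import *
go(.6462,-.2111,.0135)
p,_=r.read_camera("top");cv2.imwrite("pics/t2.png",p[:,:,::-1])
p,_=r.read_camera("side");cv2.imwrite("pics/s2.png",cv2.resize(p[170:350,180:400,::-1],None,fx=3,fy=3))
E
```

```text
lin cm [-0.22 -0.14 10.28] dr [0.02 0.03 0.  ] yaw 1.1087780680925337
```

View pics/s2.png

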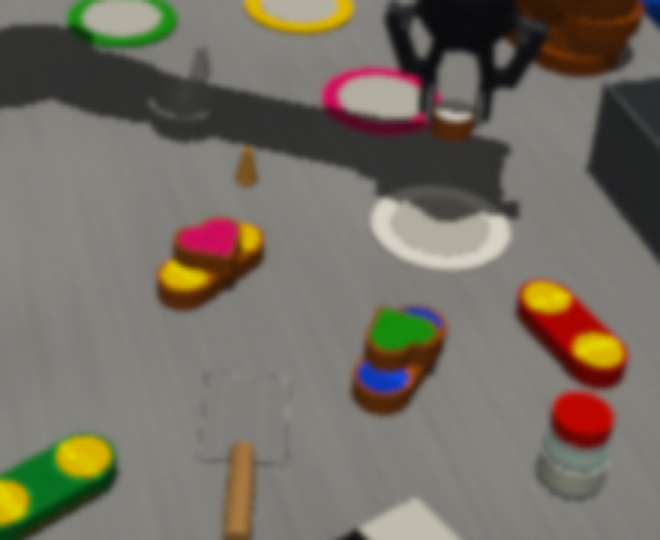

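The round hangs level at crop (452,118), above the white board at (440,230). The pink heart lies free at crop (212,240).

Request:
servo_tool(
  linear=[
    [-0.2,-0.1,4],
    [-0.2,-0.1,7.5],
    [-0.2,-0.1,9],
    [-0.2,-0.1,9.8],
    [-0.2,-0.1,10.2],
  ],
  dr=[
    [0,0,0],
    [0,0,0],
    [0,0,0],
    [0,0,0],
    [0,0,0],
  ],
  claw=[-0.6,-0.6,-0.6,-0.6,-0.6],
)

```text
t: 5.25
tool_pos: [0.6447, -0.2127, 0.015]
eef_rot: [3.141, -0.0, 1.106]
force: [0.0, -0.2, 0.1]
width: 0.0343
grasp_force: 30.1
```

```bash
cat >> h.py <<'E'
def prof(n,p,k,X):
    P,_=pts(n,p,k,X,.04,20);c=P.mean(0);a=np.degrees(np.arctan2(*(P-c).T[::-1]));d=np.linalg.norm(P-c,axis=1)
    print(n,len(P),"c",c.round(4),{i*20-170:int(1000*d[(a+180)//20==i].max(initial=0)+.5) for i in range(18)},heart(P))
E
python3 - <<'E'
from h import *
s=r.state();print(s["tool_pos"],s["force"])
t=cv2.imread("pics/t2.png");sp,_=r.read_camera("side");sp=np.ascontiguousarray(sp[:,:,::-1])
for n,p in(("top",t),("side",sp)): prof(n,p,"pink",[.428,-.23,.04])
E
```

```text
[ 0.64466519 -0.21267385  0.01500715] [ 0.00902861 -0.24019282  0.10207627]
top 218 c [ 0.4288 -0.2303] {-170: 27, -150: 25, -130: 21, -110: 21, -90: 24, -70: 27, -50: 23, -30: 21, -10: 22, 10: 23, 30: 27, 50: 27, 70: 24, 90: 22, 110: 19, 130: 21, 150: 24, 170: 27} {'c': array([ 0.4288, -0.2303]), 'mid': array([ 0.4312, -0.2314]), 'len': np.float64(0.0521), 'wid': np.float64(0.0476), 'origin': array([ 0.4267, -0.2345]), 'widest': array([ 0.4226, -0.2374]), 'yaw': -2.53}
side 182 c [ 0.4287 -0.2294] {-170: 27, -150: 24, -130: 22, -110: 23, -90: 24, -70: 27, -50: 23, -30: 19, -10: 21, 10: 24, 30: 27, 50: 29, 70: 24, 90: 23, 110: 19, 130: 22, 150: 25, 170: 25} {'c': array([ 0.4287, -0.2294]), 'mid': array([ 0.4311, -0.2283]), 'len': np.float64(0.0522), 'wid': np.float64(0.0493), 'origin': array([ 0.4271, -0.232 ]), 'widest': array([ 0.4234, -0.2354]), 'yaw': -2.401}
```

Request:
servo_tool(
  linear=[
    [0.2,0,0.15],
    [0.2,0,0.25],
    [0.2,0,0.25],
    [0.2,0,0.25],
    [0.2,0,0.25],
  ],
  dr=[
    [0,0,0],
    [0,0,0],
    [0,0,0],
    [0,0,0],
    [0,0,0],
  ],
  claw=[-0.6,-0.6,0,0.3,0.6],
)

```text
t: 5.8
tool_pos: [0.6456, -0.2106, 0.012]
eef_rot: [3.141, -0.0, 1.106]
force: [0.2, 0.5, -0.6]
width: 0.0677
grasp_force: 0.0
```

Request:
servo_tool(
  linear=[
    [0,0,0],
    [0,0,-3],
    [0,0,-7],
    [0,0,-10],
    [0,0,-10],
  ],
  dr=[
    [0,0,0],
    [0,0,0],
    [0,0,-8],
    [0,0,-16],
    [0,0,-24],
  ],
  claw=[1,1,1,1,1],
)

```text
t: 6.3
tool_pos: [0.6477, -0.2119, 0.1171]
eef_rot: [3.134, 0.002, 1.53]
force: [0.3, -1.2, 0.0]
width: 0.0855
grasp_force: 0.0
```

```bash
python3 - <<'E'
from h import *
s=r.state();print(s["tool_pos"],s["force"],s["joint_pos"])
go(.4266,-.2233,.10,1.885)
E
```

```text
[ 0.64773051 -0.21185743  0.11710199] [ 0.31873457 -1.21639246  0.04413237] [-0.14679177  0.57802373  0.56624632  1.46329137 -0.32237745  1.18594037
  0.42433185]
lin cm [ -2.04 -22.06   1.55] dr [  0.4    0.17 -20.33] yaw 1.8849999999999998
```

Request:
servo_tool(
  linear=[
    [-0.5,-5,0.5],
    [-1,-10,1],
    [-1.5,-15,1.5],
    [-2,-20,1.5],
    [-2,-22,1.5],
  ],
  dr=[
    [0,0,-5],
    [0,0,-10],
    [0,0,-15],
    [0,0,-20.3],
    [0,0,-20.3],
  ],
  claw=[1,1,1,1,1],
)

```text
t: 6.8
tool_pos: [0.4204, -0.221, 0.0962]
eef_rot: [-3.141, -0.002, 1.88]
force: [0.8, -1.4, 0.6]
width: 0.0855
grasp_force: 0.0
```

Request:
servo_tool(
  linear=[
    [0,0,0],
    [0,0,0.1],
  ],
  dr=[
    [0,0,0],
    [0,0,0],
  ],
  claw=[1,1],
)

```text
t: 7.0
tool_pos: [0.4253, -0.2205, 0.0963]
eef_rot: [3.14, 0.0, 1.879]
force: [0.3, -0.1, 0.1]
width: 0.0855
grasp_force: 0.0
```

```bash
python3 - <<'E'
from h import *
go(.4266,-.2233,.021,1.885)
E
```

```text
lin cm [-0.31  0.03  7.53] dr [ 0.11  0.01 -0.36] yaw 1.8849999999999998
```

Request:
servo_tool(
  linear=[
    [-0.3,0,3],
    [-0.3,0,6],
    [-0.3,0,7.3],
    [-0.3,0,7.5],
    [-0.3,0,7.5],
  ],
  dr=[
    [0,0,0],
    [0,0,0],
    [0,0,0],
    [0,0,0],
    [0,0,0],
  ],
  claw=[1,1,1,1,0.8],
)

```text
t: 7.5
tool_pos: [0.4262, -0.2235, 0.0211]
eef_rot: [-3.141, 0.0, 1.879]
force: [-0.7, -0.6, 0.6]
width: 0.0771
grasp_force: 0.0
```

Request:
servo_tool(
  linear=[
    [0,0,0],
    [0,0,0],
    [0,0,0],
    [0,0,0],
    [0,0,0],
  ],
  dr=[
    [0,0,0],
    [0,0,0],
    [0,0,0],
    [0,0,0],
    [0,0,0],
  ],
  claw=[0.6,0.4,0.2,0,0],
  grip_force=35,
)

```text
t: 8.0
tool_pos: [0.4266, -0.2236, 0.0223]
eef_rot: [3.139, 0.001, 1.879]
force: [-1.8, 0.6, 7.8]
width: 0.0605
grasp_force: 35.7
```

```bash
python3 - <<'E'
from h import *
s=r.state();print(s["tool_pos"],s["force"],s["width"],s["grasp_force"],s["joint_pos"])
p,_=r.read_camera("side");x,y=[int(v) for v in proj("side",s["tool_pos"])]
cv2.imwrite("pics/s3.png",cv2.resize(p[y-70:y+50,x-70:x+70,::-1],None,fx=4,fy=4))
E
```

```text
[ 0.4266391  -0.22357628  0.0222688 ] [-1.77840806  0.63328888  7.82390686] 0.060477478339728 35.74937403202057 [-0.11690153  0.28376937  0.56339888  2.06985737 -0.20379547  0.83828369
  0.87358237]
```

View pics/s3.png

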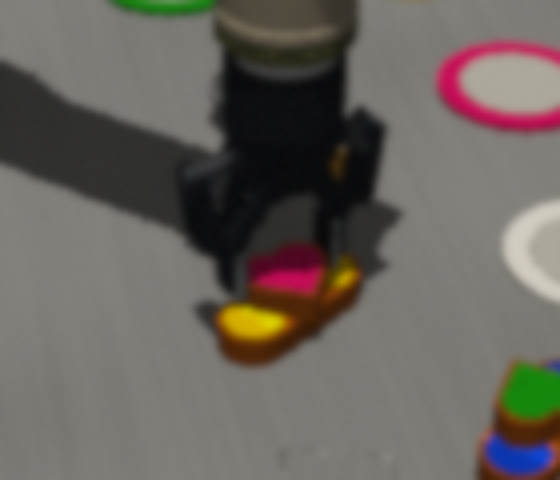

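The pink heart at crop (285,270) is gripped across its lobes at a width of 60.5 mm. I carry it to the pink board.

Request:
servo_tool(
  linear=[
    [0,0,-1],
    [0,0,-3],
    [0,0,-6.5],
    [1.8,3.5,-8],
    [3.6,7,-8],
  ],
  dr=[
    [0,0,0],
    [0,0,0],
    [0,0,0],
    [0,0,0],
    [0,0,0],
  ],
  claw=[0,0,0,0,0],
)

```text
t: 8.55
tool_pos: [0.4837, -0.1682, 0.1048]
eef_rot: [3.136, 0.002, 1.876]
force: [0.9, -0.3, -0.3]
width: 0.0605
grasp_force: 38.2
```

Request:
servo_tool(
  linear=[
    [2,4,0],
    [4,8,0],
    [6,12,0],
    [8,16,0],
    [9.8,19.5,0],
  ],
  dr=[
    [0,0,0],
    [0,0,0],
    [0,0,0],
    [0,0,0],
    [0,0,0],
  ],
  claw=[0,0,0,0,0],
)

```text
t: 9.05
tool_pos: [0.6391, -0.013, 0.1021]
eef_rot: [3.14, 0.0, 1.88]
force: [0.6, 0.1, -0.4]
width: 0.0602
grasp_force: 38.2
```

Request:
servo_tool(
  linear=[
    [1,1.8,1],
    [1.7,3.1,2],
    [1.7,3.1,3],
    [1.7,3.1,3],
    [1.7,3.1,3],
  ],
  dr=[
    [0,0,0],
    [0,0,0],
    [0,0,0],
    [0,0,0],
    [0,0,0],
  ],
  claw=[0,0,0,0,0],
)

```text
t: 9.55
tool_pos: [0.6614, 0.0091, 0.0714]
eef_rot: [-3.141, 0.0, 1.878]
force: [0.5, -0.8, -0.5]
width: 0.0601
grasp_force: 38.2
```

```bash
python3 - <<'E'
from h import *
go(.6634,.0104,.0075,1.879)
E
```

```text
lin cm [0.07 0.24 6.39] dr [-0.01  0.03 -0.07] yaw 1.879
```

Request:
servo_tool(
  linear=[
    [0.1,0.2,3],
    [0.1,0.2,5],
    [0.1,0.2,5.8],
    [0.1,0.2,6.2],
    [0.1,0.2,6.2],
  ],
  dr=[
    [0,0,0],
    [0,0,0],
    [0,0,0],
    [0,0,0],
    [0,0,0],
  ],
  claw=[0,0,0,0,0],
)

```text
t: 10.05
tool_pos: [0.6637, 0.0115, 0.0096]
eef_rot: [3.141, 0.0, 1.879]
force: [0.7, 0.6, -1.2]
width: 0.0605
grasp_force: 38.2
```

Request:
servo_tool(
  linear=[
    [0,0,0.2],
    [0,0,0.2],
    [0,0,0.2],
    [0,0,0.2],
    [0,0,0.2],
  ],
  dr=[
    [0,0,0],
    [0,0,0],
    [0,0,0],
    [0,0,0],
    [0,0,0],
  ],
  claw=[0,0.5,0.7,0.9,1],
)

```text
t: 10.55
tool_pos: [0.6636, 0.012, 0.007]
eef_rot: [3.141, -0.0, 1.879]
force: [-0.0, -0.1, 0.9]
width: 0.0856
grasp_force: 0.0
```

Request:
servo_tool(
  linear=[
    [0,0,-1],
    [0,0,-4],
    [0,0,-8],
    [0,0,-11],
    [0,0,-11],
  ],
  dr=[
    [0,0,0],
    [0,0,0],
    [0,0,4],
    [0,0,11],
    [0,0,11],
  ],
  claw=[1,1,1,1,1],
)

```text
t: 11.05
tool_pos: [0.6662, 0.0118, 0.1227]
eef_rot: [3.133, -0.0, 1.683]
force: [0.5, -0.1, 0.0]
width: 0.085
grasp_force: 0.0
```

```bash
python3 - <<'E'
from h import *
go(.547,-.382,.10,1.66)
E
```

```text
lin cm [-37.8  -16.28   2.13] dr [ 0.47 -0.01  1.33] yaw 1.6600000000000001
```

Request:
servo_tool(
  linear=[
    [-4.5,-2,0],
    [-9,-4,0],
    [-13.5,-6,0],
    [-18,-8,0],
    [-22.5,-9.7,0],
  ],
  dr=[
    [0,0,1.3],
    [0,0,1.3],
    [0,0,1.3],
    [0,0,1.3],
    [0,0,1.3],
  ],
  claw=[1,1,1,1,1],
)

```text
t: 11.55
tool_pos: [0.5921, -0.2245, 0.117]
eef_rot: [3.142, -0.0, 1.666]
force: [0.4, -0.7, -0.0]
width: 0.0852
grasp_force: 0.0
```

Request:
servo_tool(
  linear=[
    [-4.5,-2,0.5],
    [-9,-4,1],
    [-13.5,-6,2],
    [-15.3,-6.6,2],
    [-15.3,-6.6,2],
  ],
  dr=[
    [0,0,0],
    [0,0,0],
    [0,0,0],
    [0,0,0],
    [0,0,0],
  ],
  claw=[1,1,1,1,1],
)

```text
t: 12.05
tool_pos: [0.5389, -0.3854, 0.0965]
eef_rot: [-3.14, 0.001, 1.659]
force: [-0.3, 0.2, -0.3]
width: 0.0855
grasp_force: 0.0
```

```bash
python3 - <<'E'
from h import *
go(.547,-.382,.021,1.66)
p,_=r.read_camera("top");p=np.ascontiguousarray(p[:,:,::-1])
x,y=[int(v) for v in proj("top",[.55,-.1,.02])]
cv2.imwrite("pics/t4.png",cv2.resize(p[90:240,200:420],None,fx=3,fy=3))
E
```

```text
lin cm [0.28 0.85 7.55] dr [-0.1   0.08 -0.04] yaw 1.6600000000000001
```

View pics/t4.png

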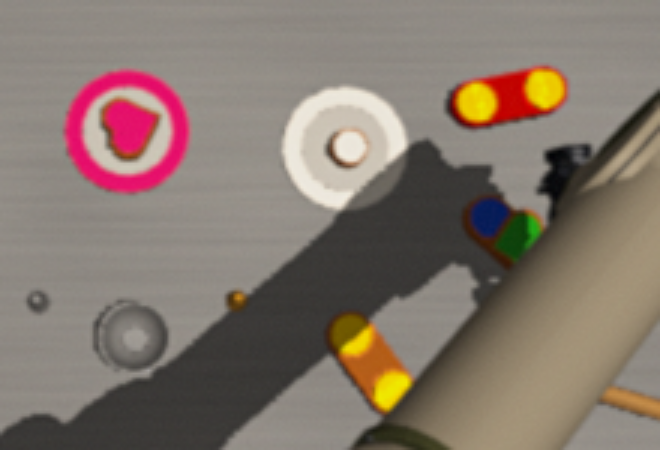

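The pink heart (crop 129,129) and the white round (349,147) lie centred on their boards. The gripper is over the green heart at (520,230).

Request:
servo_tool(
  linear=[
    [0.3,0.8,2],
    [0.3,0.8,5],
    [0.3,0.8,7],
    [0.3,0.8,7.5],
    [0.3,0.8,7.5],
  ],
  dr=[
    [0,0,0],
    [0,0,0],
    [0,0,0],
    [0,0,0],
    [0,0,0],
  ],
  claw=[1,1,1,1,1],
)

```text
t: 12.6
tool_pos: [0.55, -0.3756, 0.0207]
eef_rot: [-3.14, -0.002, 1.667]
force: [-0.1, 0.8, 0.9]
width: 0.0857
grasp_force: 0.0
```

Request:
servo_tool(
  linear=[
    [0,0,0],
    [0,0,0],
    [0,0,0],
    [0,0,0],
    [0,0,0],
  ],
  dr=[
    [0,0,0],
    [0,0,0],
    [0,0,0],
    [0,0,0],
    [0,0,0],
  ],
  claw=[0.7,0.4,0.2,0,0],
  grip_force=35,
)

```text
t: 13.1
tool_pos: [0.5505, -0.3778, 0.0235]
eef_rot: [3.139, 0.001, 1.665]
force: [0.2, 2.1, 6.8]
width: 0.0599
grasp_force: 37.4
```

```bash
python3 - <<'E'
from h import *
s=r.state();print(s["tool_pos"],s["joint_pos"])
p,_=r.read_camera("side");x,y=[int(v) for v in proj("side",s["tool_pos"])]
cv2.imwrite("pics/s4.png",cv2.resize(p[y-70:y+50,x-70:x+70,::-1],None,fx=4,fy=4))
go(.4345,.234,.14)
E
```

```text
[ 0.55054207 -0.37779878  0.02351326] [ 0.14916677  0.65476496  0.53394621  1.56517716 -0.37273077  1.02208775
  0.88201392]
lin cm [ 61.99  -5.79 -11.71] dr [0.13 0.05 0.  ] yaw 1.6647216286512732
```

View pics/s4.png

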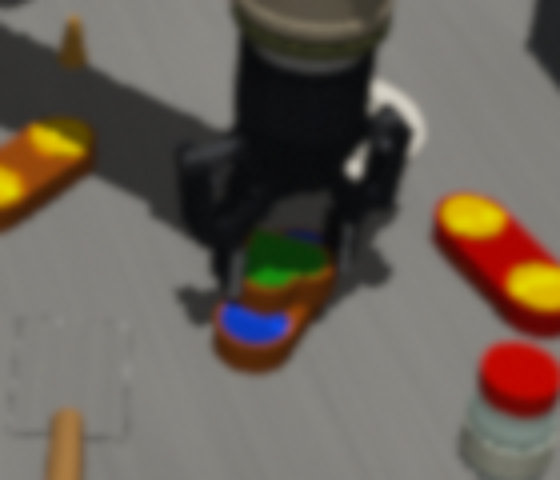

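The green heart at crop (285,255) is gripped at a width of 59.9 mm. I carry it to the green board.

Request:
servo_tool(
  linear=[
    [0,0,-1],
    [0,0,-3],
    [0,0,-7],
    [3.5,0,-10],
    [8,0,-10],
  ],
  dr=[
    [0,0,0],
    [0,0,0],
    [0,0,0],
    [0,0,0],
    [0,0,0],
  ],
  claw=[0,0,0,0,0],
)

```text
t: 13.65
tool_pos: [0.5433, -0.301, 0.1273]
eef_rot: [3.135, 0.005, 1.66]
force: [1.2, -0.0, 0.0]
width: 0.0599
grasp_force: 38.0
```

Request:
servo_tool(
  linear=[
    [4.5,-0.5,0],
    [9,-1,0],
    [13.5,-1.5,0],
    [18,-2,0],
    [22.5,-2.5,0],
  ],
  dr=[
    [0,0,0],
    [0,0,0],
    [0,0,0],
    [0,0,0],
    [0,0,0],
  ],
  claw=[0,0,0,0,0],
)

```text
t: 14.15
tool_pos: [0.4958, -0.0747, 0.1228]
eef_rot: [3.14, -0.0, 1.664]
force: [1.6, 0.0, -0.2]
width: 0.0606
grasp_force: 38.0
```

Request:
servo_tool(
  linear=[
    [4.5,-0.5,0],
    [9,-1,0],
    [13.5,-1.5,0],
    [18,-2,0],
    [22.5,-2.5,0],
  ],
  dr=[
    [0,0,0],
    [0,0,0],
    [0,0,0],
    [0,0,0],
    [0,0,0],
  ],
  claw=[0,0,0,0,0],
)

```text
t: 14.65
tool_pos: [0.4499, 0.1471, 0.123]
eef_rot: [3.14, -0.001, 1.664]
force: [0.5, 0.2, 0.2]
width: 0.0601
grasp_force: 38.0
```

Request:
servo_tool(
  linear=[
    [4,-0.5,1],
    [7,-0.8,2],
    [8.3,-0.9,4],
    [8.3,-0.9,5],
    [8.3,-0.9,5],
  ],
  dr=[
    [0,0,0],
    [0,0,0],
    [0,0,0],
    [0,0,0],
    [0,0,0],
  ],
  claw=[0,0,0,0,0],
)

```text
t: 15.15
tool_pos: [0.433, 0.2259, 0.0711]
eef_rot: [-3.14, 0.002, 1.664]
force: [-0.2, -0.9, -0.6]
width: 0.0603
grasp_force: 38.0
```

```bash
python3 - <<'E'
from h import *
s=r.state();print(s["joint_pos"])
go(.4337,.2266,.0085,1.665)
E
```

```text
[-0.80396311  0.19470965  0.25019749  2.00414548 -0.05807107  0.95158298
 -0.43125372]
lin cm [0.07 0.08 6.26] dr [-0.09  0.09 -0.06] yaw 1.665
```

Request:
servo_tool(
  linear=[
    [0.1,0.1,3],
    [0.1,0.1,5],
    [0.1,0.1,5.8],
    [0.1,0.1,6.2],
    [0.1,0.1,6.3],
  ],
  dr=[
    [0,0,0],
    [0,0,0],
    [0,0,0],
    [0,0,0],
    [0,0,0],
  ],
  claw=[0,0,0,0,0],
)

```text
t: 15.65
tool_pos: [0.435, 0.228, 0.0095]
eef_rot: [3.141, -0.0, 1.664]
force: [0.4, -0.2, 0.2]
width: 0.0601
grasp_force: 38.0
```

Request:
servo_tool(
  linear=[
    [0,0,0],
    [0,0,0],
    [0,0,0],
    [0,0,0],
    [0,0,0],
  ],
  dr=[
    [0,0,0],
    [0,0,0],
    [0,0,0],
    [0,0,0],
    [0,0,0],
  ],
  claw=[0,0.5,0.7,0.9,1],
)

```text
t: 16.15
tool_pos: [0.4344, 0.2285, 0.009]
eef_rot: [3.141, -0.0, 1.665]
force: [0.0, 0.4, 0.1]
width: 0.0855
grasp_force: 0.0
```

Request:
servo_tool(
  linear=[
    [0,0,-1],
    [0,0,-4],
    [0,0,-8],
    [-3,0,-12],
    [-8,0,-12],
  ],
  dr=[
    [0,0,0],
    [0,0,0],
    [0,0,0],
    [0,0,0],
    [0,0,0],
  ],
  claw=[1,1,1,1,1],
)

```text
t: 16.65
tool_pos: [0.4445, 0.1516, 0.1346]
eef_rot: [3.133, -0.005, 1.669]
force: [1.7, -0.8, 0.5]
width: 0.0855
grasp_force: 0.0
```

```bash
cat >> h.py <<'E'
def bars(k,X):
    for n in("top","side"):
        p,_=r.read_camera(n);P,m=pts(n,np.ascontiguousarray(p[:,:,::-1]),k,X,.02,26)
        _,_,st,ce=cv2.connectedComponentsWithStats(m);i=np.argsort(-st[1:,4])[:2]+1
        E=cast(n,ce[i],.02)[:,:2];d=E[1]-E[0];print(n,k,st[i,4],bar(P),"ends mid",E.mean(0).round(4),"sep",np.linalg.norm(d).round(4),"yaw",np.arctan2(d[1],d[0]).round(3))
E
python3 - <<'E'
from h import *
s=r.state();print(s["tool_pos"])
bars("yellow",[.43,-.231,.02]);bars("blue",[.549,-.3745,.02])
go(.43,-.231,.14,.63)
E
```

```text
[0.44448307 0.15155803 0.13459241]
top yellow [164 158] {'c': array([ 0.4302, -0.2307]), 'size': array([0.1101, 0.0423]), 'yaw': 0.633} ends mid [ 0.4302 -0.2309] sep 0.0699 yaw 0.617
side yellow [155 133] {'c': array([ 0.4304, -0.2302]), 'size': array([0.1119, 0.045 ]), 'yaw': 0.616} ends mid [ 0.43 -0.23] sep 0.0695 yaw 0.623
top blue [126 121] {'c': array([ 0.5496, -0.3757]), 'size': array([0.106 , 0.0364]), 'yaw': 0.797} ends mid [ 0.5492 -0.3754] sep 0.0704 yaw 0.821
side blue [140 124] {'c': array([ 0.5491, -0.3735]), 'size': array([0.107 , 0.0366]), 'yaw': 0.832} ends mid [ 0.5492 -0.3741] sep 0.0707 yaw 0.83
lin cm [-37.62  -4.64  -1.08] dr [ 2.000e-02 -7.000e-02  5.913e+01] yaw 0.6299999999999999
```

Request:
servo_tool(
  linear=[
    [-4.5,-0.5,0],
    [-9,-1,0],
    [-13.5,-1.6,0],
    [-18,-2.2,0],
    [-22.5,-2.8,0],
  ],
  dr=[
    [0,0,8],
    [0,0,16],
    [0,0,24],
    [0,0,32],
    [0,0,40],
  ],
  claw=[1,1,1,1,1],
)

```text
t: 17.35
tool_pos: [0.4349, -0.0785, 0.1289]
eef_rot: [-3.141, -0.0, 0.963]
force: [1.3, 0.5, 0.2]
width: 0.0851
grasp_force: 0.0
```

```bash
python3 - <<'E'
from h import *
go(.4301,-.2305,.08,.62)
E
```

```text
lin cm [-12.74   8.29   4.89] dr [-1.000e-02 -1.000e-02  1.963e+01] yaw 0.6200000000000001
```

Request:
servo_tool(
  linear=[
    [-4,2.6,1],
    [-8,5.2,3],
    [-12,7.8,4.9],
    [-12.7,8.3,4.9],
    [-12.7,8.3,4.9],
  ],
  dr=[
    [0,0,8],
    [0,0,16],
    [0,0,19.6],
    [0,0,19.6],
    [0,0,19.6],
  ],
  claw=[1,1,1,1,1],
)

```text
t: 17.85
tool_pos: [0.4306, -0.2308, 0.0791]
eef_rot: [-3.141, 0.002, 0.622]
force: [-0.3, -0.0, -0.3]
width: 0.0857
grasp_force: 0.0
```

```bash
python3 - <<'E'
from h import *
go(.4301,-.2305,.005,.62)
E
```

```text
lin cm [-0.01 -0.05  7.41] dr [-0.03  0.13  0.11] yaw 0.6200000000000001
```

Request:
servo_tool(
  linear=[
    [0,0,3],
    [0,0,5.5],
    [0,0,6.8],
    [0,0,7.3],
    [0,0,7.3],
  ],
  dr=[
    [0,0,0],
    [0,0,0],
    [0,0,0],
    [0,0,0],
    [0,0,0],
  ],
  claw=[1,1,1,1,0.6],
)

```text
t: 18.35
tool_pos: [0.4315, -0.2289, 0.0069]
eef_rot: [-3.141, 0.0, 0.625]
force: [0.2, -0.1, 0.8]
width: 0.073
grasp_force: 0.0
```

Request:
servo_tool(
  linear=[
    [0,0,0],
    [0,0,0],
    [0,0,0],
    [0,0,0],
    [0,0,0],
  ],
  dr=[
    [0,0,0],
    [0,0,0],
    [0,0,0],
    [0,0,0],
    [0,0,0],
  ],
  claw=[0.4,0.2,0,-0.3,-0.4],
  grip_force=40,
)

```text
t: 18.85
tool_pos: [0.4319, -0.2297, 0.0079]
eef_rot: [3.141, -0.002, 0.624]
force: [-1.5, 1.2, 9.0]
width: 0.0445
grasp_force: 40.4
```

Request:
servo_tool(
  linear=[
    [0,0,0],
    [0,0,-1],
    [0,0,-4],
    [0,0,-8],
    [0,0,-8],
  ],
  dr=[
    [0,0,0],
    [0,0,0],
    [0,0,0],
    [0,0,0],
    [0,0,0],
  ],
  claw=[-0.4,-0.4,-0.4,-0.4,-0.4],
)

```text
t: 19.35
tool_pos: [0.4337, -0.2311, 0.0916]
eef_rot: [3.136, -0.005, 0.623]
force: [1.6, -0.2, -0.5]
width: 0.0448
grasp_force: 41.8
```

```bash
python3 - <<'E'
from h import *
s=r.state();print(s["joint_pos"])
p,_=r.read_camera("side");cv2.imwrite("pics/s5.png",cv2.resize(p[120:320,170:390,::-1],None,fx=3,fy=3))
go(.6378,.2191,.09)
E
```

```text
[-0.27862351  0.19501539  0.74494289  2.00770781 -0.16053342  0.98831565
 -0.40279238]
lin cm [ 4.289e+01 -2.447e+01  3.000e-02] dr [ 0.19 -0.23 -0.  ] yaw 0.6243078073067609
```

View pics/s5.png

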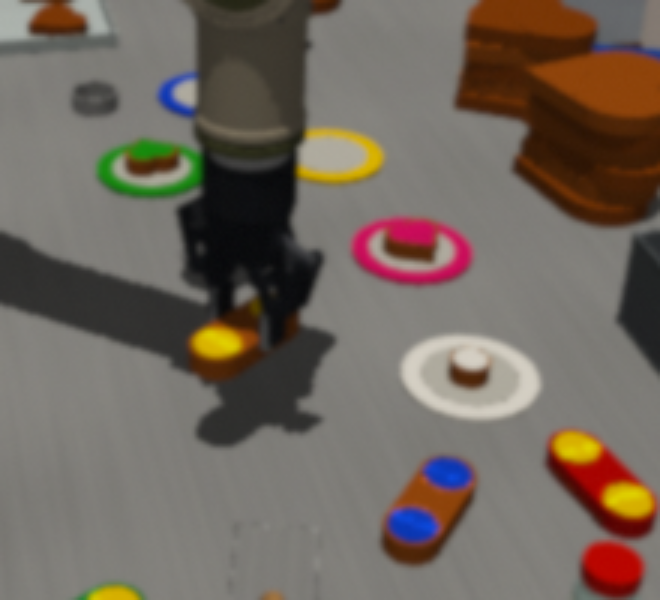

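The yellow bar hangs level at crop (245,335). The green, pink and white pieces sit on their boards at (152,158), (411,240) and (468,366). I carry the bar to the yellow board.

Request:
servo_tool(
  linear=[
    [3,-1.7,0],
    [7,-4,0],
    [11,-6.2,0],
    [15,-8.5,0],
    [19,-10.8,0],
  ],
  dr=[
    [0,0,0],
    [0,0,0],
    [0,0,0],
    [0,0,0],
    [0,0,0],
  ],
  claw=[-0.4,-0.4,-0.4,-0.4,-0.4],
)

```text
t: 19.9
tool_pos: [0.5221, -0.0291, 0.0862]
eef_rot: [-3.141, 0.001, 0.624]
force: [1.3, -1.0, -0.5]
width: 0.045
grasp_force: 41.8
```

Request:
servo_tool(
  linear=[
    [4,-2.3,0],
    [8,-4.6,0],
    [12,-6.8,0],
    [16,-9.1,0],
    [20,-11.4,0],
  ],
  dr=[
    [0,0,0],
    [0,0,0],
    [0,0,0],
    [0,0,0],
    [0,0,0],
  ],
  claw=[-0.4,-0.4,-0.4,-0.4,-0.4],
)

```text
t: 20.4
tool_pos: [0.6177, 0.1802, 0.0857]
eef_rot: [-3.141, 0.001, 0.624]
force: [0.4, 0.0, -1.1]
width: 0.0449
grasp_force: 41.8
```

Request:
servo_tool(
  linear=[
    [2.5,-1.4,0.5],
    [3.9,-2.2,1],
    [3.9,-2.2,2],
    [3.9,-2.2,3],
    [3.9,-2.2,3],
  ],
  dr=[
    [0,0,0],
    [0,0,0],
    [0,0,0],
    [0,0,0],
    [0,0,0],
  ],
  claw=[-0.4,-0.4,-0.4,-0.4,-0.4],
)

```text
t: 20.9
tool_pos: [0.6351, 0.217, 0.0545]
eef_rot: [-3.141, 0.004, 0.622]
force: [-0.6, 0.1, -0.4]
width: 0.0447
grasp_force: 41.8
```

```bash
python3 - <<'E'
from h import *
s=r.state();print(s["joint_pos"])
go(.639,.2198,.013,.624)
E
```

```text
[-0.73543087  0.61277129  0.4716393   1.52817972 -0.30034254  1.07724714
 -1.14173867]
lin cm [ 0.5  -0.    4.14] dr [-0.02  0.23 -0.09] yaw 0.6239999999999997
```

Request:
servo_tool(
  linear=[
    [0.5,0,2],
    [0.5,0,3.3],
    [0.5,0,3.9],
    [0.5,0,4.1],
    [0.5,0,4.1],
  ],
  dr=[
    [0,0.2,0],
    [0,0.2,0],
    [0,0.2,0],
    [0,0.2,0],
    [0,0.2,0],
  ],
  claw=[-0.4,-0.4,-0.4,-0.4,-0.4],
)

```text
t: 21.4
tool_pos: [0.6407, 0.2217, 0.016]
eef_rot: [3.142, -0.003, 0.624]
force: [-0.1, 0.3, -0.7]
width: 0.0448
grasp_force: 41.8
```

Request:
servo_tool(
  linear=[
    [0,0,0],
    [0,0,0],
    [0,0,0],
    [0,0,0],
    [0,0,0],
  ],
  dr=[
    [0,0,0],
    [0,0,0],
    [0,0,0],
    [0,0,0],
    [0,0,0],
  ],
  claw=[-0.4,0.2,0.5,0.8,1],
)

```text
t: 21.9
tool_pos: [0.6407, 0.2221, 0.016]
eef_rot: [-3.142, -0.004, 0.624]
force: [-0.3, 0.2, -0.9]
width: 0.0853
grasp_force: 0.0
```

Request:
servo_tool(
  linear=[
    [0,0,-1],
    [0,0,-4],
    [0,0,-8],
    [-1,0,-11],
    [-5,0,-11],
  ],
  dr=[
    [0,0,0],
    [0,0,0],
    [0,0,0],
    [0,0,-6],
    [0,0,-11],
  ],
  claw=[1,1,1,1,1],
)

```text
t: 22.4
tool_pos: [0.6035, 0.1949, 0.1312]
eef_rot: [3.137, -0.012, 0.822]
force: [-0.4, 0.1, 0.0]
width: 0.0853
grasp_force: 0.0
```

```bash
python3 - <<'E'
from h import *
go(.5492,-.3748,.11,.825)
E
```

```text
lin cm [-45.46  34.79   1.73] dr [ 0.28 -0.7  -0.15] yaw 0.8250000000000002
```

Request:
servo_tool(
  linear=[
    [-3.9,3,0],
    [-7.8,6,0],
    [-11.7,9,0],
    [-15.6,12,0],
    [-19.5,15,0],
  ],
  dr=[
    [0,0,0],
    [0,0,0],
    [0,0,0],
    [0,0,0],
    [0,0,0],
  ],
  claw=[1,1,1,1,1],
)

```text
t: 22.9
tool_pos: [0.5752, -0.0541, 0.1261]
eef_rot: [3.14, -0.005, 0.816]
force: [1.2, 1.0, -0.2]
width: 0.0853
grasp_force: 0.0
```

Request:
servo_tool(
  linear=[
    [-3.9,3,0],
    [-7.8,6,0],
    [-11.7,9,0],
    [-15.6,12,0],
    [-19.5,15,0],
  ],
  dr=[
    [0,0,0],
    [0,0,0],
    [0,0,0],
    [0,0,0],
    [0,0,0],
  ],
  claw=[1,1,1,1,1],
)

```text
t: 23.4
tool_pos: [0.551, -0.2989, 0.1255]
eef_rot: [3.14, -0.004, 0.817]
force: [1.4, 0.0, 0.2]
width: 0.0853
grasp_force: 0.0
```

Request:
servo_tool(
  linear=[
    [-3.5,2.5,0],
    [-5.5,4.2,1],
    [-5.5,4.2,2],
    [-5.5,4.2,3],
    [-5.5,4.2,3],
  ],
  dr=[
    [0,0,0],
    [0,0,0],
    [0,0,0],
    [0,0,0],
    [0,0,0],
  ],
  claw=[1,1,1,1,1],
)

```text
t: 23.9
tool_pos: [0.5443, -0.3638, 0.0929]
eef_rot: [-3.14, -0.004, 0.818]
force: [-0.3, 0.5, -0.5]
width: 0.0853
grasp_force: 0.0
```

```bash
python3 - <<'E'
from h import *
go(.5492,-.3748,.006,.825)
E
```

```text
lin cm [-0.5   1.13  8.68] dr [-0.11 -0.22 -0.4 ] yaw 0.8250000000000002
```

Request:
servo_tool(
  linear=[
    [-0.5,1.1,3],
    [-0.5,1.1,6],
    [-0.5,1.1,8],
    [-0.5,1.1,8.6],
    [-0.5,1.1,8.6],
  ],
  dr=[
    [0,-0.2,-0.4],
    [0,-0.2,-0.4],
    [0,-0.2,-0.4],
    [0,-0.2,-0.4],
    [0,-0.2,-0.4],
  ],
  claw=[1,1,1,1,0.6],
)

```text
t: 24.4
tool_pos: [0.5495, -0.3756, 0.0082]
eef_rot: [-3.141, -0.0, 0.825]
force: [-0.5, -0.8, 1.2]
width: 0.0731
grasp_force: 0.0
```

Request:
servo_tool(
  linear=[
    [0,0,0],
    [0,0,0],
    [0,0,0],
    [0,0,0],
    [0,0,0],
  ],
  dr=[
    [0,0,0],
    [0,0,0],
    [0,0,0],
    [0,0,0],
    [0,0,0],
  ],
  claw=[0.4,0.2,0,-0.3,-0.4],
  grip_force=40,
)

```text
t: 24.9
tool_pos: [0.55, -0.3772, 0.0099]
eef_rot: [3.139, -0.001, 0.823]
force: [-0.9, 1.6, 6.5]
width: 0.0448
grasp_force: 41.4
```

Request:
servo_tool(
  linear=[
    [0,0,0],
    [0,0,-1],
    [0,0,-4],
    [0,0,-8],
    [0,0,-9],
  ],
  dr=[
    [0,0,0],
    [0,0,0],
    [0,0,0],
    [0,0,0],
    [0,0,0],
  ],
  claw=[-0.4,-0.4,-0.4,-0.4,-0.4],
)

```text
t: 25.4
tool_pos: [0.5505, -0.3785, 0.1037]
eef_rot: [3.135, -0.001, 0.823]
force: [-0.0, -0.1, -0.4]
width: 0.0445
grasp_force: 41.2
```

```bash
python3 - <<'E'
from h import *
s=r.state();print(s["joint_pos"])
go(.5356,.4007,.1)
p,_=r.read_camera("side");cv2.imwrite("pics/s6.png",cv2.resize(p[120:320,170:390,::-1],None,fx=3,fy=3))
E
```

```text
[ 0.08378707  0.57861146  0.63157408  1.51859712 -0.36118512  1.15556367
  0.0340654 ]
lin cm [ 56.1  -54.1    0.07] dr [ 0.4  -0.08 -0.  ] yaw 0.8227346316888351
```

View pics/s6.png

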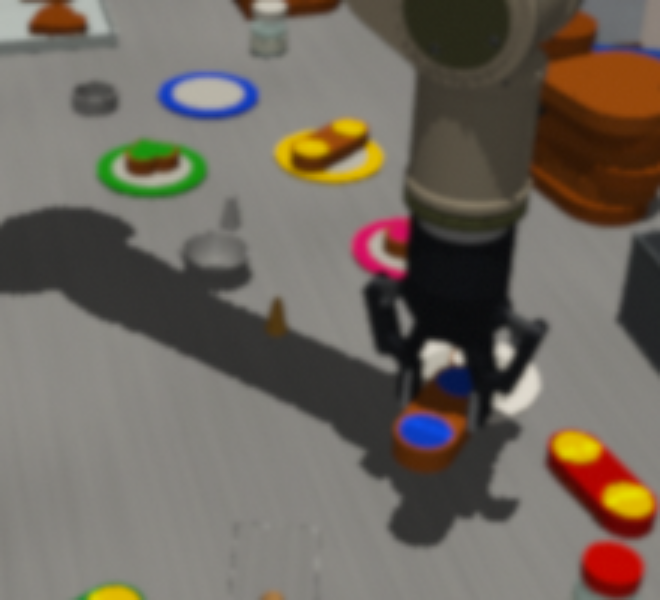

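The blue bar hangs level at crop (430,425), and the yellow bar lies on its board at (330,145). I carry the blue bar to the blue board.

Request:
servo_tool(
  linear=[
    [2,-2,0],
    [5,-4.8,0],
    [8.5,-8.2,0],
    [12,-11.6,0],
    [15.5,-15,0],
  ],
  dr=[
    [0,0,0],
    [0,0,0],
    [0,0,0],
    [0,0,0],
    [0,0,0],
  ],
  claw=[-0.4,-0.4,-0.4,-0.4,-0.4],
)

```text
t: 25.95
tool_pos: [0.5436, -0.159, 0.0975]
eef_rot: [-3.141, 0.0, 0.823]
force: [1.1, 0.3, -0.6]
width: 0.0447
grasp_force: 41.3
```

Request:
servo_tool(
  linear=[
    [3.5,-3.4,0],
    [7,-6.8,0],
    [10.5,-10.1,0],
    [14,-13.5,0],
    [17.4,-16.8,0],
  ],
  dr=[
    [0,0,0],
    [0,0,0],
    [0,0,0],
    [0,0,0],
    [0,0,0],
  ],
  claw=[-0.4,-0.4,-0.4,-0.4,-0.4],
)

```text
t: 26.45
tool_pos: [0.5386, 0.0828, 0.0977]
eef_rot: [3.141, 0.0, 0.824]
force: [0.7, -0.6, -1.6]
width: 0.0451
grasp_force: 41.3
```

Request:
servo_tool(
  linear=[
    [3.5,-3.4,0],
    [7,-6.8,0],
    [10.5,-10.1,0],
    [14,-13.5,0],
    [17.4,-16.8,0],
  ],
  dr=[
    [0,0,0],
    [0,0,0],
    [0,0,0],
    [0,0,0],
    [0,0,0],
  ],
  claw=[-0.4,-0.4,-0.4,-0.4,-0.4],
)

```text
t: 26.95
tool_pos: [0.5337, 0.3245, 0.0973]
eef_rot: [3.141, 0.001, 0.824]
force: [1.7, -1.2, -1.4]
width: 0.0448
grasp_force: 41.3
```

```bash
python3 - <<'E'
from h import *
s=r.state();print(s["joint_pos"])
go(.5356,.3993,.015,.8227)
E
```

```text
[-0.94658587  0.45570038  0.42094593  1.63534925 -0.20325199  1.094905
 -1.2173095 ]
lin cm [ 5.63 -4.95  8.23] dr [0.01 0.05 0.05] yaw 0.8227000000000002
```

Request:
servo_tool(
  linear=[
    [3,-2.7,0],
    [5.5,-4.9,2],
    [5.6,-4.9,4],
    [5.6,-4.9,6],
    [5.6,-4.9,6],
  ],
  dr=[
    [0,0,0],
    [0,0,0],
    [0,0,0],
    [0,0,0],
    [0,0,0],
  ],
  claw=[-0.4,-0.4,-0.4,-0.4,-0.4],
)

```text
t: 27.45
tool_pos: [0.5345, 0.3955, 0.0341]
eef_rot: [3.141, 0.006, 0.824]
force: [-0.8, -0.1, -0.4]
width: 0.0446
grasp_force: 41.3
```

```bash
python3 - <<'E'
from h import *
go(.5356,.3993,.015,.8227)
E
```

```text
lin cm [ 0.36 -0.18  1.91] dr [0.01 0.37 0.05] yaw 0.8227000000000002
```

Request:
servo_tool(
  linear=[
    [0.3,-0.2,1],
    [0.3,-0.2,1.6],
    [0.3,-0.2,1.8],
    [0.3,-0.2,1.9],
    [0.3,-0.2,1.9],
  ],
  dr=[
    [0,0.2,0],
    [0,0.2,0],
    [0,0.2,0],
    [0,0.2,0],
    [0,0.2,0],
  ],
  claw=[-0.4,-0.4,-0.4,-0.4,-0.4],
)

```text
t: 27.95
tool_pos: [0.5375, 0.4005, 0.0193]
eef_rot: [3.141, -0.004, 0.823]
force: [0.8, -0.2, -0.3]
width: 0.0446
grasp_force: 41.3
```

Request:
servo_tool(
  linear=[
    [0,0,0],
    [0,0,0],
    [0,0,0],
    [0,0,0],
    [0,0,0],
  ],
  dr=[
    [0,0,0],
    [0,0,0],
    [0,0,0],
    [0,0,0],
    [0,0,0],
  ],
  claw=[-0.4,0.2,0.5,0.8,1],
)

```text
t: 28.45
tool_pos: [0.5374, 0.4005, 0.019]
eef_rot: [3.141, -0.004, 0.823]
force: [0.0, -0.9, 0.2]
width: 0.0855
grasp_force: 0.0
```

Request:
servo_tool(
  linear=[
    [0,0,-1],
    [0,0,-4],
    [0,0,-8],
    [0,0,-12],
    [0,0,-16],
  ],
  dr=[
    [0,0,0],
    [0,0,0],
    [0,0,0],
    [0,0,0],
    [0,0,0],
  ],
  claw=[1,1,1,1,1],
)

```text
t: 28.95
tool_pos: [0.5369, 0.3999, 0.1815]
eef_rot: [3.141, -0.004, 0.823]
force: [-0.5, 0.6, 0.3]
width: 0.0854
grasp_force: 0.0
```

Request:
servo_tool(
  linear=[
    [-3.5,3.4,0],
    [-7,6.8,0],
    [-10.5,10.1,0],
    [-14,13.5,0],
    [-17.4,16.8,0],
  ],
  dr=[
    [0,0,0],
    [0,0,0],
    [0,0,0],
    [0,0,0],
    [0,0,0],
  ],
  claw=[1,1,1,1,1],
)

```text
t: 29.45
tool_pos: [0.5417, 0.1561, 0.1794]
eef_rot: [3.141, -0.005, 0.823]
force: [0.8, -0.2, -0.2]
width: 0.0854
grasp_force: 0.0
```

Request:
servo_tool(
  linear=[
    [-3.5,3.4,0],
    [-7,6.8,0],
    [-10.5,10.1,0],
    [-14,13.5,0],
    [-17.4,16.8,0],
  ],
  dr=[
    [0,0,0],
    [0,0,0],
    [0,0,0],
    [0,0,0],
    [0,0,0],
  ],
  claw=[1,1,1,1,1],
)

```text
t: 29.95
tool_pos: [0.5465, -0.0856, 0.179]
eef_rot: [3.14, -0.005, 0.823]
force: [0.6, 0.3, 0.6]
width: 0.0853
grasp_force: 0.0
```

Request:
servo_tool(
  linear=[
    [-3.5,3.4,0],
    [-7,6.8,0],
    [-10.5,10.1,0],
    [-14,13.5,0],
    [-17.4,16.8,0],
  ],
  dr=[
    [0,0,0],
    [0,0,0],
    [0,0,0],
    [0,0,0],
    [0,0,0],
  ],
  claw=[1,1,1,1,1],
)

```text
t: 30.45
tool_pos: [0.5515, -0.3273, 0.1784]
eef_rot: [3.14, -0.004, 0.824]
force: [0.4, 0.0, 1.4]
width: 0.0852
grasp_force: 0.0
```

```bash
python3 - <<'E'
from h import *
from h import C
p,_=r.read_camera("top");p=np.ascontiguousarray(p[:,:,::-1]);cv2.imwrite("pics/t7.png",cv2.resize(p[90:250,70:370],None,fx=2.6,fy=2.6))
B={"pink":(.6648,.006),"green":(.4335,.2276),"yellow":(.6378,.2191),"blue":(.5356,.4007),"white":(.6462,-.2111)}
for k,b in B.items():
    P,m=pts("top",p,k,[*b,.025],.025,30 if k!="white" else 14)
    d=np.linalg.norm(P-b,axis=1);P=P[d<(.03 if k=="white" else .047 if k in("pink","green") else .052)]
    if k in("yellow","blue"):
        hb=bar(P);print(k,hb, len(P))
    print(k,len(P),"off mm",((P.mean(0)-b)*1000).round(1))
E
```

```text
pink 326 off mm [ 8.1 -0.6]
green 290 off mm [ 2.  10.5]
yellow {'c': array([0.6387, 0.2185]), 'size': array([0.1025, 0.1014]), 'yaw': 1.565} 506
yellow 506 off mm [1.1 2.2]
blue {'c': array([0.536 , 0.4016]), 'size': array([0.0997, 0.1022]), 'yaw': -0.445} 437
blue 437 off mm [0.8 4.1]
white 59 off mm [17.8 -8.2]
```

View pics/t7.png

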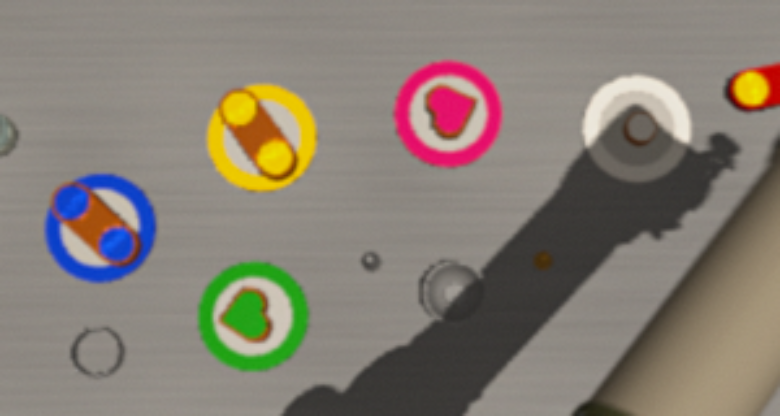

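All five pieces lie on their boards. In the crop, yellow is at (257,133), blue at (94,223), pink at (450,110), green at (247,315) and white at (640,126). I now put numbers on the offsets without the rims.

```bash
python3 - <<'E'
from h import *
B={"pink":(.6648,.006),"green":(.4335,.2276),"yellow":(.6378,.2191),"blue":(.5356,.4007),"white":(.6462,-.2111)}
S={"yellow":(257.5,133),"blue":(93.5,223),"white":(640,126)}
for k,c in S.items(): print(k,((cast("top",np.array(c)/2.6+[70,90]-.3,.025)[0,:2]-B[k])*1000).round(1))
p,_=r.read_camera("top");p=np.ascontiguousarray(p[:,:,::-1])
for k in("pink","green"):
    P,_=pts("top",p,k,[*B[k],.025],.025,30);P=P[np.linalg.norm(P-B[k],axis=1)<.0365];print(k,len(P),((P.mean(0)-B[k])*1000).round(1))
s=r.state();print(s["t"])
E
```

```text
yellow [1.2 1.6]
blue [2.4 1.6]
white [-1.9 -1. ]
pink 204 [ 0.5 -1.8]
green 182 [0.1 3.4]
30.55
```

All centres are within about 4 mm of their boards' centres.

```bash
python3 -c "
from station import r
print(r.sign_off())"
```

```text
the job is handed in; nothing more can be done
None
```

All five gingerbreads lie flat, glaze up and untouched by the fingers, each within about 4 mm of the centre of its own colour's board; I handed the job in at about 31 s, and sign-off returned no verdict.

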